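Move the screw jars to the new rack in the same order

TASK

Move the four screw jars from the old wooden rack to the new grey rack, one jar to a pocket, keeping the row in the same order from left to right as seen from the robot: the jar that stood farthest left goes into the new rack's left-hand pocket, and so on. Keep the jars upright and leave each standing flat on the floor of its pocket.

Things in the scene. Friction and masses are not known exactly. Their poses are not given: they have to be found in the camera images.
- jar_red_mid (a point): Clear plastic screw jar with a red lid, part-filled with hardware: an upright round jar 50 mm in diameter over its whole height and 80 mm tall (lid the top 20 mm), 0.15 to 0.31 kg, loose. This point is its centre, 40 mm above its base. At the start it stands in a pocket of the old rack, next to the red label; its neighbours are about 78 mm away along the rack.
- jar_yellow_mid (a point): Clear plastic screw jar with a yellow lid, part-filled with hardware: an upright round jar 50 mm in diameter over its whole height and 80 mm tall (lid the top 20 mm), 0.15 to 0.31 kg, loose. This point is its centre, 40 mm above its base. At the start it stands in a pocket of the old rack, next to the yellow label; its neighbours are about 78 mm away along the rack.
- jar_blue_mid (a point): Clear plastic screw jar with a blue lid, part-filled with hardware: an upright round jar 50 mm in diameter over its whole height and 80 mm tall (lid the top 20 mm), 0.15 to 0.31 kg, loose. This point is its centre, 40 mm above its base. At the start it stands in a pocket of the old rack, next to the blue label; its neighbours are about 78 mm away along the rack.
- jar_green_mid (a point): Clear plastic screw jar with a green lid, part-filled with hardware: an upright round jar 50 mm in diameter over its whole height and 80 mm tall (lid the top 20 mm), 0.15 to 0.31 kg, loose. This point is its centre, 40 mm above its base. At the start it stands in a pocket of the old rack, next to the green label; its neighbours are about 78 mm away along the rack.
- label_red: Flat red label, 14 x 44 x 2 mm, fixed on top of the old rack's near rim (the side towards the robot), 45 mm to the robot's side of the centre of the pocket in which the jar with the red lid stands at the start. It stays there. Origin: centre of its underside, 18 mm above the bench.
- label_yellow: Flat yellow label, 14 x 44 x 2 mm, fixed on top of the old rack's near rim (the side towards the robot), 45 mm to the robot's side of the centre of the pocket in which the jar with the yellow lid stands at the start. It stays there. Origin: centre of its underside, 18 mm above the bench.
- label_blue: Flat blue label, 14 x 44 x 2 mm, fixed on top of the old rack's near rim (the side towards the robot), 45 mm to the robot's side of the centre of the pocket in which the jar with the blue lid stands at the start. It stays there. Origin: centre of its underside, 18 mm above the bench.
- label_green: Flat green label, 14 x 44 x 2 mm, fixed on top of the old rack's near rim (the side towards the robot), 45 mm to the robot's side of the centre of the pocket in which the jar with the green lid stands at the start. It stays there. Origin: centre of its underside, 18 mm above the bench.
- old_rack: Old wooden jar rack, fixed, 100 x 318 x 18 mm, dark brown; the jars start here. On the left or the right half of the bench. Row of 4 square pockets 72 mm wide, centres at its x=0, y=+117, +39, -39, -117 mm (left to right); floor 8 mm, rims and 6 mm dividers 18 mm above the bench. Origin: middle of the row, at bench height; z up, y along the row to the robot's left (within 0.25 rad of world y).
- new_rack: New jar rack, fixed, 92 x 318 x 18 mm, painted grey, black rubber in the pockets, empty at first. On the other half. Row of 4 square pockets 72 mm wide, centres at its x=0, y=+117, +39, -39, -117 mm (left to right); floor 8 mm, rims and 6 mm dividers 18 mm above the bench. Origin: middle of the row, at bench height; z up, y along the row to the robot's left (within 0.25 rad of world y).
Things that resemble listed ones, but are neither listed nor needed, are in the scene too. Leave any pink look-alike of the part that bears jar_red_mid alone. Leave any pink look-alike of the part that bears jar_blue_mid alone.

How it is judged:
By the outcome, as a careful person would: the job done as asked, in the order asked, and still so for the second after the job is handed in, with the robot touching nothing.
It also fails if it takes over 120 s, if anything falls off the work surface, if the arm or the gripper's body presses on something with over 40 N, if the wrist force passes 120 N, or if a joint passes its speed limit or range.

ROBOT

A 6-joint arm with a two-finger parallel gripper is mounted at the origin on the work surface. World frame = base frame: x ahead of the robot, y to its left, z up, the work surface at z = 0. Lengths are in m, angles in rad, forces in N, time in s.
With the tool pointing down it reaches from about 0.35 to 0.925 m from the base axis. Payload 6.4 kg.
Tool frame: the origin (TCP) lies at the very end of the fingers, on their centre line; the grasp point (between the pads) lies 19 mm behind it; z points along the fingers, x is the direction in which the jaws open and shut, and the axes are right-handed (so a half turn about z gives the same grasp; the last joint's range is limited). The gripper opens to 94 mm and grips with 3 to 60 N. Pads are 16 mm wide; open, the fingers measure 119 mm over their backs; the gripper's body (75 mm by 177 mm) begins 78 mm behind the grasp point.
Start: joints at [0.945, 0.245, 1.558, -0, 1.339, -0.174], TCP at [0.284, 0.585, 0.205] pointing down, gripper open.
Joint ranges: [-3.13, 3.13], [-1.02, 2.26], [0.13, 2.54], [-0.95, 4.09], [0.21, 2.88], [-2.74, 2.74]. Speed limits (rad/s): [2.57, 2.57, 3.14, 3.14, 3.14, 3.14].

INTERFACE

Orientations are given as a unit quaternion [x, y, z, w].
In Python, from rig import get_state, cams, job gives the robot as it stands.
- The arm moves only by the tool carry_out, never from a script. Its argument "commands" is a list of rows, each an object of numbers: "dx", "dy", "dz": the shift along the world's x, y, z in m; "rx", "ry", "rz": the turn, a rotation vector about the world's x, y, z in degrees; "hand": the opening, from 0 (shut) to 1 (fully open). A call has 1 to 20 rows; each row shifts and turns the commanded pose from where the row before left it; what a row does not reach is not made up. A row lasts 1/8 s, in which the tool goes at most 62.5 mm and 10.7 degrees, less where a joint would pass 70% of its speed; a pose out of reach is approached as far as the arm can. A call is refused whole if a number of a shift passes 0.0625 or a number of a turn 10.7, either way. A call with a gripper value outside its range is refused whole. The fingers move at their own pace and stop on an object; the grip force is fixed at half the most. Time passes only in rows, so rows that do not move let the fingers close. It gives the time, the measured TCP pose, the force and the opening at its end, in the units of the state.
- get_state(): the state, without advancing time (a new reading comes with each control period).
- cams.snapshot(name): name is "scene" or "top"; returns the picture (420x560x3 uint8, red, green, blue); there is no depth.
- cams.get_calibration(name): a dict with "fovy" (degrees; the focal length in pixels is half the picture's height over the tangent of half this angle, whatever the lens; pixels are square), "cx", "cy" (the principal point, pixels), "dist" ([k1, k2, p1, p2, k3] as OpenCV has them; the pictures are not rectified), "rvec" (rotation vector, rad) and "tvec" (3), from world to camera coordinates, as OpenCV has them. Camera axes: x right, y down, z forward; pixel columns grow to the right and rows downward; lengths in m; the calibration is good to about 2 mm. A picture is of the moment at which its call begins. get_calibration takes no time and is no camera call.
- job.job_done(): hands the job in, once; it reports no verdict.
The state is a dict: "time_s": time; "joint_positions": joint angles; "dq": joint speeds; "joint_efforts": joint torques, N m; "ee_pos": TCP position; "tcp_rot": TCP orientation; "force": force on the tool from outside, world axes, zero at the start; "wrist_torque": the same for the moment, N m; "opening": finger opening in m.
Only numpy, scipy, OpenCV 4.12 (cv2) and the standard library are available. Lean on these libraries where they do the work, as an engineer would, in place of code of your own. Each camera call takes 0.05 s, during which the arm holds its last target.

## Working session

There is one attempt and no reset: what is moved stays moved. The work goes in short steps, Python scripts to look and compute and a tool call to move; the robot and the scene stay as the last step left them, time stands still between calls to the robot, and variables do not carry over. Pictures are saved under pics/ and viewed, and the job is handed in when it is done.

Besides the shell and the picture viewer there is one more tool, called by a JSON object that holds its "method" and its "body". carry_out: Moves the arm, as the interface text tells. Its arguments: {"type":"object","properties":{"commands":{"type":"array"}},"required":["commands"]}

```bash
mkdir -p pics; ls
python3 - <<'E'
from rig import get_state,cams,job
import cv2
s=get_state();print(s)
for n in("scene","top"):
    cv2.imwrite(f"pics/{n}0.png",cams.snapshot(n)[:,:,::-1]);print(n,cams.get_calibration(n))
E
```

```text
pics
{'time_s': 0.0, 'joint_positions': array([ 9.44923492e-01,  2.45810999e-01,  1.55901170e+00, -2.97947488e-05,
        1.33869379e+00, -1.74070381e-01]), 'dq': array([-0.0003242 ,  0.00028453,  0.00022809, -0.00024501, -0.0017344 ,
       -0.00021622]), 'joint_efforts': array([-3.91528902e-04, -4.15834987e+01, -3.14601016e+01,  6.86037191e-02,
        3.33229755e-02, -1.35064915e-04]), 'ee_pos': array([0.28340704, 0.58428962, 0.20434858]), 'tcp_rot': array([ 8.47520006e-01,  5.30762578e-01, -8.85897263e-04,  3.75067226e-04]), 'force': array([ 1.12929536, -0.00210449, -0.20879015]), 'wrist_torque': array([-0.03053407,  0.00501239,  0.03261866]), 'opening': 0.09407439293054261}
scene {'fovy': 42.561817725199084, 'cx': 278.0100126642978, 'cy': 207.61759826360242, 'dist': array([-0.11858596,  0.        ,  0.        ,  0.        ,  0.        ]), 'rvec': array([ 1.57699541,  1.96875545, -0.79147315]), 'tvec': array([ 0.11446612, -0.2726809 ,  1.63796001])}
top {'fovy': 54.12544195747199, 'cx': 288.5305342117832, 'cy': 216.03210697420985, 'dist': array([-0.01094608,  0.        ,  0.        ,  0.        ,  0.        ]), 'rvec': array([ 2.16448373, -2.10502236,  0.19749886]), 'tvec': array([-0.03265563,  0.47572623,  0.90846633])}
```

View pics/scene0.png

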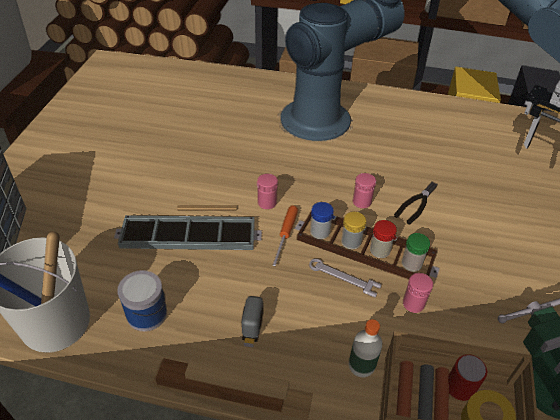

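View pics/top0.png

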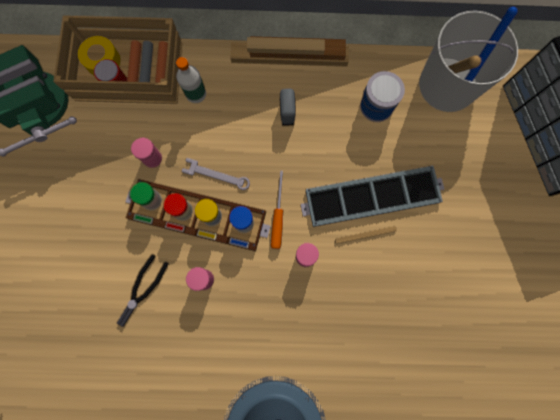

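The scene view faces the robot and the top view looks from its side. In the top view the old rack is on the robot's left, running green (142,194), red (175,205), yellow (206,210), blue (241,217). The empty grey rack is at about (372,197), and there are pink look-alikes at (146,152), (200,279) and (307,255). Next I'll measure.

```bash
cat > h.py <<'E'
import numpy as np,cv2
from rig import get_state,cams
def cal(n):
    c=cams.get_calibration(n);f=210/np.tan(np.radians(c['fovy']/2))
    K=np.array([[f,0,c['cx']],[0,f,c['cy']],[0,0,1.]]);R=cv2.Rodrigues(c['rvec'])[0]
    return K,c['dist'],R,c['tvec'],c['rvec']
def ray(n,p):
    K,d,R,t,_=cal(n);u=cv2.undistortPoints(np.array(p,float).reshape(-1,1,2),K,d)[:,0]
    D=np.c_[u,np.ones(len(u))]@R
    return -R.T@t,D
def plane(n,p,z):
    C,D=ray(n,p);return C+D*((z-C[2])/D[:,2])[:,None]
def proj(n,P):
    K,d,R,t,r=cal(n);return cv2.projectPoints(np.array(P,float).reshape(-1,3),r,t,K,d)[0][:,0]
COL={'red':[(0,8),(172,180)],'yellow':[(21,32)],'blue':[(108,126)],'green':[(55,80)],'pink':[(160,172)]}
def blobs(img,col,smin=120,vmin=60,amin=15):
    h=cv2.cvtColor(img,cv2.COLOR_RGB2HSV);m=np.zeros(h.shape[:2],np.uint8)
    for a,b in COL[col]: m|=cv2.inRange(h,(a,smin,vmin),(b,255,255))
    n,_,st,ce=cv2.connectedComponentsWithStats(m)
    return m,[(int(st[i,4]),ce[i].round(1),st[i,:4]) for i in range(1,n) if st[i,4]>=amin]
E
python3 - <<'E'
from h import *
img=cams.snapshot('top')
for c in COL:
    m,b=blobs(img,c,80 if c=='pink' else 120)
    for a,ce,bb in b:
        if 90<ce[0]<330 and 130<ce[1]<300: print(c,a,ce,bb,plane('top',ce,.088)[0][:2].round(4),plane('top',ce,.02)[0][:2].round(4))
crop=img[125:305,110:460]; cv2.imwrite('pics/c1.png',cv2.resize(crop,None,fx=2.2,fy=2.2,interpolation=cv2.INTER_CUBIC)[:,:,::-1])
print(ray('top',[(280,210)])[0])
E
```

```text
red 17 [152.7 164. ] [150 162   7   5] [0.5778 0.2884] [0.5982 0.3114]
red 461 [175.  204.1] [163 192  25  25] [0.4877 0.2317] [0.5012 0.2503]
red 77 [173.9 226.2] [165 222  18   9] [0.4385 0.2304] [0.4482 0.2489]
yellow 454 [206.2 210.1] [195 198  24  25] [0.4763 0.1623] [0.4889 0.1756]
yellow 87 [206.1 234.2] [198 230  17   9] [0.423  0.1592] [0.4315 0.1723]
blue 414 [240.7 217.3] [230 206  22  24] [0.4624 0.0858] [0.474  0.0932]
blue 53 [238.2 242.2] [231 239  16   7] [0.4075 0.0886] [0.4148 0.0963]
green 399 [141.3 192.7] [130 182  24  23] [0.5113 0.308 ] [0.5265 0.3325]
green 43 [142.7 218.3] [136 216  15   6] [0.454  0.2999] [0.4649 0.3237]
pink 518 [145.8 151.8] [132 138  29  29] [0.6059 0.3063] [0.6284 0.3307]
pink 360 [306.7 254.5] [297 244  21  22] [ 0.385  -0.0606] [ 0.3906 -0.0643]
pink 444 [199.1 278.7] [187 268  26  22] [0.3269 0.1683] [0.3281 0.1821]
[ 0.31160149 -0.01195694  0.9774735 ]
```

View pics/c1.png

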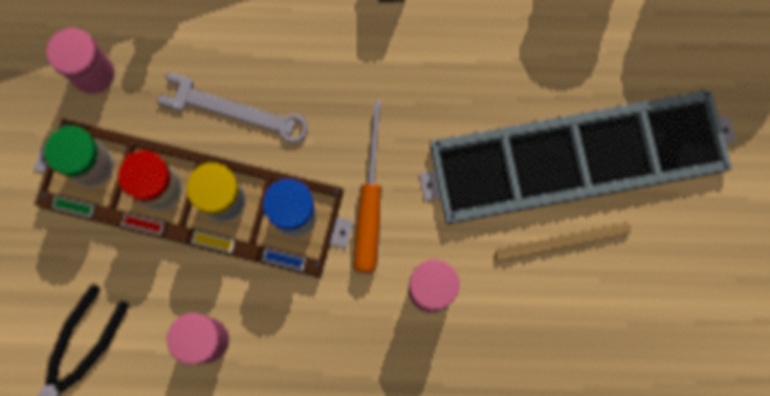

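Candidates by pixel in the top view: green lid (141,193), red lid (175,204), yellow lid (206,210) and blue lid (241,217), each beside its matching label. The pinks at (146,152), (200,279) and (307,255) stand outside the rack, so I leave them alone. The crop confirms this. Now I'll locate the new rack and cross-check the lids in the scene view.

```bash
cat >> h.py <<'E'
def tri(pt,ps):
    C1,D1=ray('top',[pt]);C2,D2=ray('scene',[ps]);A=np.c_[D1[0],-D2[0]]
    s=np.linalg.lstsq(A,C2-C1,rcond=None)[0];a=C1+s[0]*D1[0];b=C2+s[1]*D2[0]
    return (a+b)/2,np.linalg.norm(a-b)
E
python3 - <<'E'
from h import *
T=cams.snapshot('top');S=cams.snapshot('scene')
for n,img,roi in(('top',T,(295,160,450,235)),('scene',S,(110,205,270,260))):
    x0,y0,x1,y1=roi;g=cv2.cvtColor(img,cv2.COLOR_RGB2GRAY)[y0:y1,x0:x1]
    m=cv2.inRange(g,0,45);m=cv2.morphologyEx(m,cv2.MORPH_OPEN,np.ones((3,3)))
    cs,_=cv2.findContours(m,cv2.RETR_EXTERNAL,cv2.CHAIN_APPROX_NONE)
    for c in cs:
        if cv2.contourArea(c)>150:
            r=cv2.minAreaRect(c);p=np.array(r[0])+(x0,y0)
            print(n,p.round(1),np.round(r[1],1),round(r[2],1),plane(n,[p],.008)[0][:2].round(4),plane(n,[p],.018)[0][:2].round(4))
for c in ('red','yellow','blue','green'):
    for a,ce,bb in blobs(S,c,120)[1]:
        if 290<ce[0]<450 and 190<ce[1]<290 and a>40: print(c,a,ce,bb,plane('scene',[ce],.078)[0][:2].round(4),plane('scene',[ce],.02)[0][:2].round(4))
cv2.imwrite('pics/c2.png',cv2.resize(T[160:235,295:450],None,fx=5,fy=5,interpolation=cv2.INTER_CUBIC)[:,:,::-1])
cv2.imwrite('pics/c3.png',cv2.resize(S[165:320,290:450],None,fx=4,fy=3.8,interpolation=cv2.INTER_CUBIC)[:,:,::-1])
E
```

```text
top [326.2 204.1] [28.  28.2] 78.7 [ 0.5143 -0.1097] [ 0.5122 -0.1087]
top [358.  198.2] [27.8 28.2] 78.7 [ 0.5311 -0.1866] [ 0.5288 -0.1848]
top [389.5 192.3] [27.6 28. ] 79.2 [ 0.548  -0.2632] [ 0.5455 -0.2606]
top [420.8 186.2] [28.6 27.5] 77.0 [ 0.5657 -0.3401] [ 0.5631 -0.3367]
scene [235.5 231.5] [19. 29.] 90.0 [ 0.5118 -0.1117] [ 0.5204 -0.1089]
scene [203.  231.5] [19. 30.] 90.0 [ 0.5297 -0.1877] [ 0.5382 -0.1841]
scene [170.5 231. ] [30.4 19.2] 2.3 [ 0.5462 -0.2644] [ 0.5545 -0.26  ]
scene [138.5 230.5] [19. 31.] 90.0 [ 0.5626 -0.3404] [ 0.5707 -0.3353]
red 384 [363.7 190.1] [354 174  22  34] [0.3713 0.1736] [0.308 0.175]
red 417 [384.5 230.5] [373 220  24  22] [0.4933 0.2331] [0.4379 0.2384]
yellow 379 [354.4 221.7] [343 211  24  22] [0.4816 0.1633] [0.4255 0.164 ]
blue 351 [321.8 211.7] [311 202  22  20] [0.4672 0.0855] [0.4101 0.0812]
green 393 [417.7 243.4] [406 233  24  22] [0.5155 0.3089] [0.4615 0.3192]
```

View pics/c2.png

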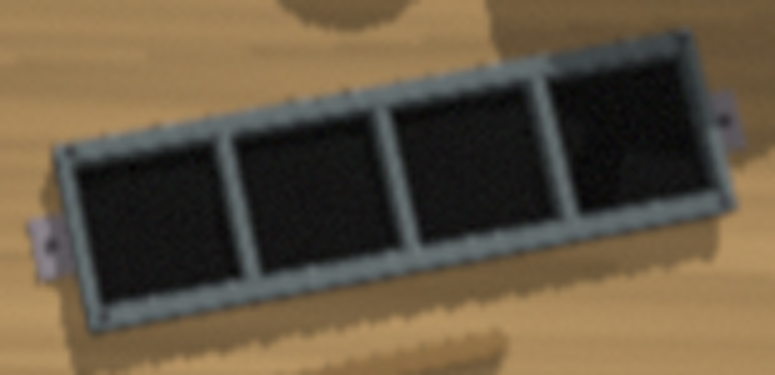

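View pics/c3.png

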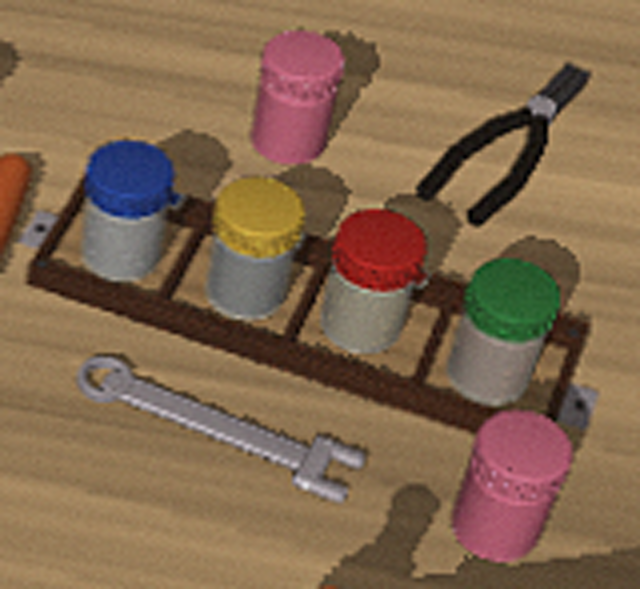

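Everything agrees: label spacing is 78 mm, new-rack spacing is about 78 mm, and old and new yaw are -0.216 and +0.218 rad. Jar centres are green (.514,.310), red (.491,.234), yellow (.480,.164) and blue (.466,.086). Pockets left to right are (.5135,-.110), (.531,-.1865), (.5475,-.263) and (.5645,-.339). I'll align the jaws with the rack's x axis and open them to about 75 mm so they clear the pink jar beyond green.

{"method": "carry_out", "body": {"commands": [{"dx": 0.029, "dy": -0.0345, "rz": -9.56, "hand": 0.8}, {"dx": 0.029, "dy": -0.0345, "rz": -9.56, "hand": 0.8}, {"dx": 0.029, "dy": -0.0345, "rz": -9.56, "hand": 0.8}, {"dx": 0.029, "dy": -0.0345, "rz": -9.56, "hand": 0.8}, {"dx": 0.029, "dy": -0.0345, "rz": -9.56, "hand": 0.8}, {"dx": 0.029, "dy": -0.0345, "rz": -9.56, "hand": 0.8}, {"dx": 0.029, "dy": -0.0345, "rz": -9.56, "hand": 0.8}, {"dx": 0.029, "dy": -0.0345, "rz": -9.56, "hand": 0.8}, {"hand": 0.8}, {"hand": 0.8}, {"hand": 0.8}]}}

```text
invalid input
```

{"method": "carry_out", "body": {"commands": [{"dx": 0.029, "dy": -0.0345, "dz": 0, "rx": 0, "ry": 0, "rz": -9.56, "hand": 0.8}, {"dx": 0.029, "dy": -0.0345, "dz": 0, "rx": 0, "ry": 0, "rz": -9.56, "hand": 0.8}]}}

```text
time_s: 0.5
ee_pos: [0.342, 0.5151, 0.2053]
tcp_rot: [0.925, 0.381, -0.0, 0.0]
force: [0.1, -0.9, 0.3]
opening: 0.0773
```

{"method": "carry_out", "body": {"commands": [{"dx": 0.029, "dy": -0.0345, "dz": 0, "rx": 0, "ry": 0, "rz": -9.56, "hand": 0.8}, {"dx": 0.029, "dy": -0.0345, "dz": 0, "rx": 0, "ry": 0, "rz": -9.56, "hand": 0.8}, {"dx": 0.029, "dy": -0.0345, "dz": 0, "rx": 0, "ry": 0, "rz": -9.56, "hand": 0.8}, {"dx": 0.029, "dy": -0.0345, "dz": 0, "rx": 0, "ry": 0, "rz": -9.56, "hand": 0.8}, {"dx": 0.029, "dy": -0.0345, "dz": 0, "rx": 0, "ry": 0, "rz": -9.56, "hand": 0.8}, {"dx": 0.029, "dy": -0.0345, "dz": 0, "rx": 0, "ry": 0, "rz": -9.56, "hand": 0.8}, {"dx": 0, "dy": 0, "dz": 0, "rx": 0, "ry": 0, "rz": 0, "hand": 0.8}, {"dx": 0, "dy": 0, "dz": 0, "rx": 0, "ry": 0, "rz": 0, "hand": 0.8}]}}

```text
time_s: 1.5
ee_pos: [0.5154, 0.3091, 0.2053]
tcp_rot: [0.994, -0.107, -0.0, -0.0]
force: [0.2, 0.7, 0.3]
opening: 0.0753
```

{"method": "carry_out", "body": {"commands": [{"dx": 0, "dy": 0.001, "dz": -0.04, "rx": 0, "ry": 0, "rz": 0, "hand": 0.8}, {"dx": 0, "dy": 0, "dz": -0.04, "rx": 0, "ry": 0, "rz": 0, "hand": 0.8}, {"dx": 0, "dy": 0, "dz": -0.02, "rx": 0, "ry": 0, "rz": 0, "hand": 0.8}, {"dx": 0, "dy": 0, "dz": 0, "rx": 0, "ry": 0, "rz": 0, "hand": 0.8}]}}

```text
time_s: 2.0
ee_pos: [0.5144, 0.3102, 0.1042]
tcp_rot: [0.994, -0.107, -0.001, 0.001]
force: [-0.1, 0.1, 0.8]
opening: 0.0753
```

Run:
```python
from h import *
a=cams.snapshot('top')[140:300,90:310];b=cams.snapshot('scene')[120:320,280:480]
o=np.hstack([cv2.resize(a,(440,320)),cv2.resize(b,(320,320))]);cv2.imwrite('pics/d1.png',o[:,:,::-1])
print(get_state()['ee_pos'])
```

```text
[0.51649728 0.31055867 0.10694349]
```

View pics/d1.png

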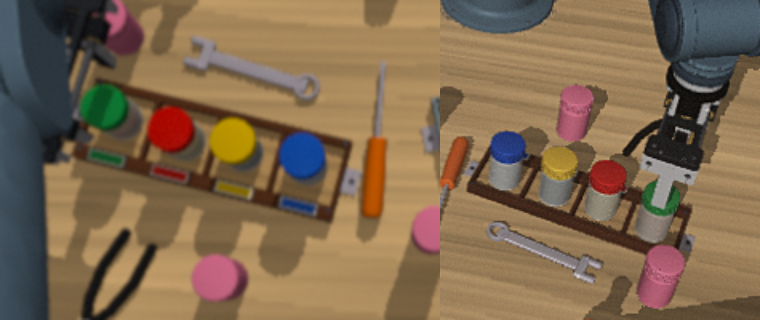

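The fingers straddle the green lid (scene crop 660,195) and the far finger stays clear of the pink jar at (662,280). Descending and closing.

{"method": "carry_out", "body": {"commands": [{"dx": 0, "dy": 0, "dz": -0.025, "rx": 0, "ry": 0, "rz": 0, "hand": 0.8}, {"dx": 0, "dy": 0, "dz": -0.025, "rx": 0, "ry": 0, "rz": 0, "hand": 0.8}, {"dx": 0, "dy": 0, "dz": -0.021, "rx": 0, "ry": 0, "rz": 0, "hand": 0.8}, {"dx": 0, "dy": 0, "dz": 0, "rx": 0, "ry": 0, "rz": 0, "hand": 0.8}]}}

```text
time_s: 2.6
ee_pos: [0.5152, 0.3096, 0.0336]
tcp_rot: [0.994, -0.108, -0.001, 0.0]
force: [-0.1, -0.2, 0.1]
opening: 0.0751
```

{"method": "carry_out", "body": {"commands": [{"dx": 0, "dy": 0, "dz": 0, "rx": 0, "ry": 0, "rz": 0, "hand": 0.5}, {"dx": 0, "dy": 0, "dz": 0, "rx": 0, "ry": 0, "rz": 0, "hand": 0.4}, {"dx": 0, "dy": 0, "dz": 0, "rx": 0, "ry": 0, "rz": 0, "hand": 0.3}, {"dx": 0, "dy": 0, "dz": 0, "rx": 0, "ry": 0, "rz": 0, "hand": 0.3}, {"dx": 0, "dy": 0, "dz": 0, "rx": 0, "ry": 0, "rz": 0, "hand": 0.3}, {"dx": 0, "dy": 0, "dz": 0, "rx": 0, "ry": 0, "rz": 0, "hand": 0.3}]}}

```text
time_s: 3.35
ee_pos: [0.5158, 0.3102, 0.0353]
tcp_rot: [0.994, -0.108, -0.0, -0.0]
force: [-4.3, 0.5, 6.2]
opening: 0.0498
```

{"method": "carry_out", "body": {"commands": [{"dx": 0, "dy": 0, "dz": 0.02, "rx": 0, "ry": 0, "rz": 0, "hand": 0.3}, {"dx": 0, "dy": 0, "dz": 0.035, "rx": 0, "ry": 0, "rz": 0, "hand": 0.3}, {"dx": 0, "dy": 0, "dz": 0.04, "rx": 0, "ry": 0, "rz": 0, "hand": 0.3}, {"dx": 0, "dy": 0, "dz": 0.035, "rx": 0, "ry": 0, "rz": 0, "hand": 0.3}, {"dx": 0, "dy": 0, "dz": 0, "rx": 0, "ry": 0, "rz": 0, "hand": 0.3}, {"dx": 0, "dy": 0, "dz": 0, "rx": 0, "ry": 0, "rz": 0, "hand": 0.3}]}}

```text
time_s: 4.1
ee_pos: [0.5149, 0.3093, 0.163]
tcp_rot: [0.994, -0.108, -0.001, 0.001]
force: [-0.5, -0.0, -3.1]
opening: 0.0495
```

{"method": "carry_out", "body": {"commands": [{"dx": 0, "dy": -0.015, "dz": 0, "rx": 0, "ry": 0, "rz": 1.8, "hand": 0.3}, {"dx": 0, "dy": -0.03, "dz": 0, "rx": 0, "ry": 0, "rz": 1.8, "hand": 0.3}, {"dx": 0, "dy": -0.035, "dz": 0, "rx": 0, "ry": 0, "rz": 1.8, "hand": 0.3}, {"dx": 0, "dy": -0.035, "dz": 0, "rx": 0, "ry": 0, "rz": 1.8, "hand": 0.3}, {"dx": 0, "dy": -0.035, "dz": 0, "rx": 0, "ry": 0, "rz": 1.8, "hand": 0.3}, {"dx": 0, "dy": -0.035, "dz": 0, "rx": 0, "ry": 0, "rz": 1.8, "hand": 0.3}, {"dx": 0, "dy": -0.035, "dz": 0, "rx": 0, "ry": 0, "rz": 1.8, "hand": 0.3}, {"dx": 0, "dy": -0.035, "dz": 0, "rx": 0, "ry": 0, "rz": 1.8, "hand": 0.3}, {"dx": 0, "dy": -0.035, "dz": 0, "rx": 0, "ry": 0, "rz": 1.8, "hand": 0.3}, {"dx": 0, "dy": -0.035, "dz": 0, "rx": 0, "ry": 0, "rz": 1.8, "hand": 0.3}, {"dx": 0, "dy": -0.035, "dz": 0, "rx": 0, "ry": 0, "rz": 1.8, "hand": 0.3}, {"dx": 0, "dy": -0.03, "dz": 0, "rx": 0, "ry": 0, "rz": 1.8, "hand": 0.3}, {"dx": 0, "dy": -0.02, "dz": 0, "rx": 0, "ry": 0, "rz": 1.8, "hand": 0.3}, {"dx": -0.002, "dy": -0.01, "dz": 0, "rx": 0, "ry": 0, "rz": 1.5, "hand": 0.3}, {"dx": 0, "dy": 0, "dz": 0, "rx": 0, "ry": 0, "rz": 0, "hand": 0.3}, {"dx": 0, "dy": 0, "dz": 0, "rx": 0, "ry": 0, "rz": 0, "hand": 0.3}]}}

```text
time_s: 6.1
ee_pos: [0.5131, -0.1095, 0.1632]
tcp_rot: [0.994, 0.109, -0.001, -0.001]
force: [0.1, 0.3, -3.2]
opening: 0.0497
```

Lower to about 12 mm above the pocket floor, then look.

{"method": "carry_out", "body": {"commands": [{"dx": 0, "dy": 0, "dz": -0.03, "rx": 0, "ry": 0, "rz": 0, "hand": 0.3}, {"dx": 0, "dy": 0, "dz": -0.035, "rx": 0, "ry": 0, "rz": 0, "hand": 0.3}, {"dx": 0, "dy": 0, "dz": -0.03, "rx": 0, "ry": 0, "rz": 0, "hand": 0.3}, {"dx": 0, "dy": 0, "dz": -0.02, "rx": 0, "ry": 0, "rz": 0, "hand": 0.3}, {"dx": 0, "dy": 0, "dz": 0, "rx": 0, "ry": 0, "rz": 0, "hand": 0.3}]}}

```text
time_s: 6.72
ee_pos: [0.5122, -0.1089, 0.0475]
tcp_rot: [0.994, 0.109, -0.002, -0.001]
force: [0.6, -0.3, -3.3]
opening: 0.0497
```

Run:
```python
from h import *
a=cams.snapshot('top')[140:290,270:470];b=cams.snapshot('scene')[150:290,100:290]
o=np.hstack([cv2.resize(a,(400,300)),cv2.resize(b,(400,300))]);cv2.imwrite('pics/d2.png',o[:,:,::-1])
s=get_state();print(s['ee_pos'],s['force'])
```

```text
[ 0.51418972 -0.1099571   0.04994319] [-0.06125256  0.48538908 -3.30543431]
```

View pics/d2.png

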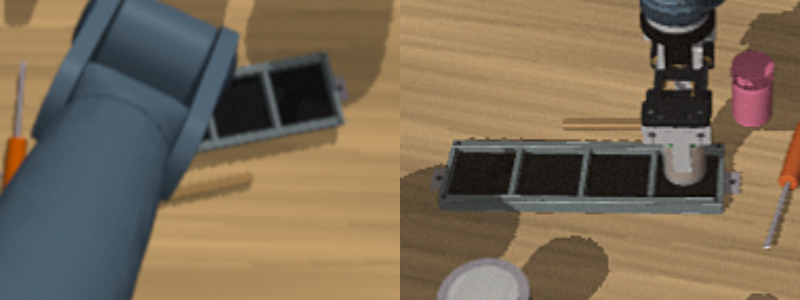

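The scene crop shows the jar over the right-most pocket as seen there, which is the robot's left-hand one, centred between dividers at x=655 and 720. Lowering slowly.

{"method": "carry_out", "body": {"commands": [{"dx": 0, "dy": 0, "dz": -0.007, "rx": 0, "ry": 0, "rz": 0, "hand": 0.3}, {"dx": 0, "dy": 0, "dz": -0.004, "rx": 0, "ry": 0, "rz": 0, "hand": 0.3}, {"dx": 0, "dy": 0, "dz": -0.002, "rx": 0, "ry": 0, "rz": 0, "hand": 0.3}, {"dx": 0, "dy": 0, "dz": 0, "rx": 0, "ry": 0, "rz": 0, "hand": 0.3}]}}

```text
time_s: 7.32
ee_pos: [0.5137, -0.1102, 0.0364]
tcp_rot: [0.994, 0.109, -0.0, -0.0]
force: [0.2, 0.8, -3.3]
opening: 0.0496
```

{"method": "carry_out", "body": {"commands": [{"dx": 0, "dy": 0, "dz": -0.001, "rx": 0, "ry": 0, "rz": 0, "hand": 0.3}, {"dx": 0, "dy": 0, "dz": -0.001, "rx": 0, "ry": 0, "rz": 0, "hand": 0.3}, {"dx": 0, "dy": 0, "dz": 0, "rx": 0, "ry": 0, "rz": 0, "hand": 0.3}]}}

```text
time_s: 7.7
ee_pos: [0.514, -0.1103, 0.0353]
tcp_rot: [0.994, 0.109, -0.0, 0.0]
force: [-3.2, 1.4, 5.2]
opening: 0.0495
```

Contact made (force z went from -3.3 to +5.2). Release, rise and return for red.

{"method": "carry_out", "body": {"commands": [{"dx": 0, "dy": 0, "dz": 0, "rx": 0, "ry": 0, "rz": 0, "hand": 0.65}, {"dx": 0, "dy": 0, "dz": 0, "rx": 0, "ry": 0, "rz": 0, "hand": 0.8}, {"dx": 0, "dy": 0, "dz": 0, "rx": 0, "ry": 0, "rz": 0, "hand": 0.8}, {"dx": 0, "dy": 0, "dz": 0, "rx": 0, "ry": 0, "rz": 0, "hand": 0.8}, {"dx": 0, "dy": 0, "dz": 0.02, "rx": 0, "ry": 0, "rz": 0, "hand": 0.8}, {"dx": 0, "dy": 0, "dz": 0.04, "rx": 0, "ry": 0, "rz": 0, "hand": 0.8}, {"dx": 0, "dy": 0, "dz": 0.04, "rx": 0, "ry": 0, "rz": 0, "hand": 0.8}, {"dx": 0, "dy": 0, "dz": 0.03, "rx": 0, "ry": 0, "rz": 0, "hand": 0.8}, {"dx": 0, "dy": 0, "dz": 0, "rx": 0, "ry": 0, "rz": 0, "hand": 0.8}]}}

```text
time_s: 8.82
ee_pos: [0.5155, -0.1109, 0.167]
tcp_rot: [0.994, 0.109, 0.002, 0.001]
force: [-0.3, -0.5, -0.1]
opening: 0.0752
```

{"method": "carry_out", "body": {"commands": [{"dx": -0.0022, "dy": 0.0344, "dz": 0, "rx": 0, "ry": 0, "rz": -2.5, "hand": 0.8}, {"dx": -0.0022, "dy": 0.0344, "dz": 0, "rx": 0, "ry": 0, "rz": -2.5, "hand": 0.8}, {"dx": -0.0022, "dy": 0.0344, "dz": 0, "rx": 0, "ry": 0, "rz": -2.5, "hand": 0.8}, {"dx": -0.0022, "dy": 0.0344, "dz": 0, "rx": 0, "ry": 0, "rz": -2.5, "hand": 0.8}, {"dx": -0.0022, "dy": 0.0344, "dz": 0, "rx": 0, "ry": 0, "rz": -2.5, "hand": 0.8}, {"dx": -0.0022, "dy": 0.0344, "dz": 0, "rx": 0, "ry": 0, "rz": -2.5, "hand": 0.8}, {"dx": -0.0022, "dy": 0.0344, "dz": 0, "rx": 0, "ry": 0, "rz": -2.5, "hand": 0.8}, {"dx": -0.0022, "dy": 0.0344, "dz": 0, "rx": 0, "ry": 0, "rz": -2.5, "hand": 0.8}, {"dx": -0.0022, "dy": 0.0344, "dz": 0, "rx": 0, "ry": 0, "rz": -2.5, "hand": 0.8}, {"dx": -0.0022, "dy": 0.0344, "dz": 0, "rx": 0, "ry": 0, "rz": -2.4, "hand": 0.8}, {"dx": 0, "dy": 0, "dz": 0, "rx": 0, "ry": 0, "rz": 0, "hand": 0.8}, {"dx": 0, "dy": 0, "dz": 0, "rx": 0, "ry": 0, "rz": 0, "hand": 0.8}]}}

```text
time_s: 10.32
ee_pos: [0.4911, 0.2331, 0.1631]
tcp_rot: [0.994, -0.108, -0.001, 0.001]
force: [-0.6, 0.4, -0.9]
opening: 0.0751
```

Run:
```python
from h import *
T=cams.snapshot('top');S=cams.snapshot('scene')
a=T[130:310,110:460];b=S[150:310,90:450]
o=np.vstack([cv2.resize(a,(560,288)),cv2.resize(b,(560,250))]);cv2.imwrite('pics/d3.png',o[:,:,::-1])
for n,I in(('top',T),('scene',S)):
  for c in('green','red','yellow','blue'):
    for A,ce,bb in blobs(I,c,120)[1]:
      if A>150: 
        p=plane(n,[ce],.078)[0][:2]
        if .4<p[0]<.6 and -.4<p[1]<.35: print(n,c,A,ce,p.round(4))
s=get_state();print(s['ee_pos'],s['force'])
```

```text
top green 398 [330.2 197.6] [ 0.5147 -0.1114]
top red 461 [175.  204.1] [0.4897 0.2344]
top yellow 451 [206.2 210.1] [0.4781 0.1642]
top blue 415 [240.7 217.4] [0.4639 0.0869]
scene green 338 [233.5 212.8] [ 0.5174 -0.1123]
scene red 352 [267.1 191.5] [ 0.4303 -0.0529]
scene red 417 [384.5 230.5] [0.4933 0.2331]
scene yellow 379 [354.4 221.7] [0.4816 0.1633]
scene blue 357 [322.1 211.8] [0.4673 0.0863]
[0.49162905 0.23277398 0.16374222] [ 0.07394668 -0.49586496 -0.51015842]
```

View pics/d3.png

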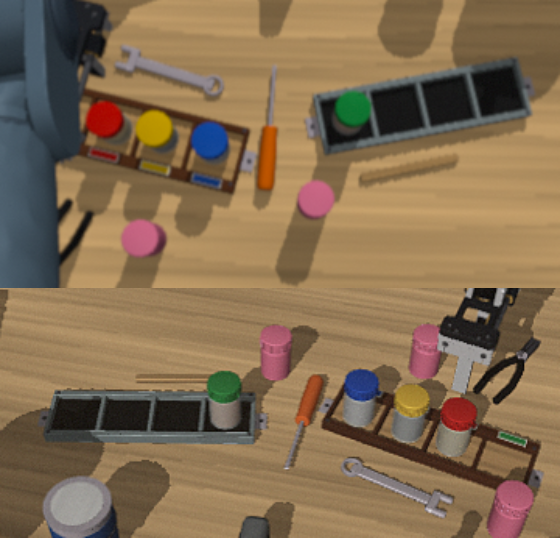

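Green (scene crop 225,400) stands upright in the robot's left pocket and the other jars are unmoved. The tool is centred over red, so I go down and grip.

{"method": "carry_out", "body": {"commands": [{"dx": 0, "dy": 0.001, "dz": -0.035, "rx": 0, "ry": 0, "rz": 0, "hand": 0.8}, {"dx": 0, "dy": 0, "dz": -0.03, "rx": 0, "ry": 0, "rz": 0, "hand": 0.8}, {"dx": 0, "dy": 0, "dz": -0.025, "rx": 0, "ry": 0, "rz": 0, "hand": 0.8}, {"dx": 0, "dy": 0, "dz": -0.025, "rx": 0, "ry": 0, "rz": 0, "hand": 0.8}, {"dx": 0, "dy": 0, "dz": -0.015, "rx": 0, "ry": 0, "rz": 0, "hand": 0.8}, {"dx": 0, "dy": 0, "dz": 0, "rx": 0, "ry": 0, "rz": 0, "hand": 0.8}, {"dx": 0, "dy": 0, "dz": 0, "rx": 0, "ry": 0, "rz": 0, "hand": 0.5}, {"dx": 0, "dy": 0, "dz": 0, "rx": 0, "ry": 0, "rz": 0, "hand": 0.4}, {"dx": 0, "dy": 0, "dz": 0, "rx": 0, "ry": 0, "rz": 0, "hand": 0.3}, {"dx": 0, "dy": 0, "dz": 0, "rx": 0, "ry": 0, "rz": 0, "hand": 0.3}, {"dx": 0, "dy": 0, "dz": 0, "rx": 0, "ry": 0, "rz": 0, "hand": 0.3}, {"dx": 0, "dy": 0, "dz": 0, "rx": 0, "ry": 0, "rz": 0, "hand": 0.3}]}}

```text
time_s: 11.92
ee_pos: [0.4918, 0.235, 0.0352]
tcp_rot: [0.994, -0.108, -0.0, -0.0]
force: [-3.6, -0.7, 6.2]
opening: 0.05
```

{"method": "carry_out", "body": {"commands": [{"dx": 0, "dy": 0, "dz": 0.02, "rx": 0, "ry": 0, "rz": 0, "hand": 0.3}, {"dx": 0, "dy": 0, "dz": 0.035, "rx": 0, "ry": 0, "rz": 0, "hand": 0.3}, {"dx": 0, "dy": 0, "dz": 0.04, "rx": 0, "ry": 0, "rz": 0, "hand": 0.3}, {"dx": 0, "dy": 0, "dz": 0.035, "rx": 0, "ry": 0, "rz": 0, "hand": 0.3}, {"dx": 0, "dy": 0, "dz": 0, "rx": 0, "ry": 0, "rz": 0, "hand": 0.3}, {"dx": 0, "dy": 0, "dz": 0, "rx": 0, "ry": 0, "rz": 0, "hand": 0.3}]}}

```text
time_s: 12.68
ee_pos: [0.4906, 0.2344, 0.1623]
tcp_rot: [0.994, -0.108, -0.001, 0.001]
force: [-0.8, -0.9, -2.4]
opening: 0.0499
```

{"method": "carry_out", "body": {"commands": [{"dx": 0.003, "dy": -0.015, "dz": 0, "rx": 0, "ry": 0, "rz": 1.8, "hand": 0.3}, {"dx": 0.003, "dy": -0.03, "dz": 0, "rx": 0, "ry": 0, "rz": 1.8, "hand": 0.3}, {"dx": 0.003, "dy": -0.035, "dz": 0, "rx": 0, "ry": 0, "rz": 1.8, "hand": 0.3}, {"dx": 0.003, "dy": -0.035, "dz": 0, "rx": 0, "ry": 0, "rz": 1.8, "hand": 0.3}, {"dx": 0.003, "dy": -0.035, "dz": 0, "rx": 0, "ry": 0, "rz": 1.8, "hand": 0.3}, {"dx": 0.003, "dy": -0.035, "dz": 0, "rx": 0, "ry": 0, "rz": 1.8, "hand": 0.3}, {"dx": 0.003, "dy": -0.035, "dz": 0, "rx": 0, "ry": 0, "rz": 1.8, "hand": 0.3}, {"dx": 0.003, "dy": -0.035, "dz": 0, "rx": 0, "ry": 0, "rz": 1.8, "hand": 0.3}, {"dx": 0.003, "dy": -0.035, "dz": 0, "rx": 0, "ry": 0, "rz": 1.8, "hand": 0.3}, {"dx": 0.003, "dy": -0.035, "dz": 0, "rx": 0, "ry": 0, "rz": 1.8, "hand": 0.3}, {"dx": 0.003, "dy": -0.035, "dz": 0, "rx": 0, "ry": 0, "rz": 1.8, "hand": 0.3}, {"dx": 0.003, "dy": -0.03, "dz": 0, "rx": 0, "ry": 0, "rz": 1.8, "hand": 0.3}, {"dx": 0.003, "dy": -0.02, "dz": 0, "rx": 0, "ry": 0, "rz": 1.8, "hand": 0.3}, {"dx": 0.001, "dy": -0.011, "dz": 0, "rx": 0, "ry": 0, "rz": 1.5, "hand": 0.3}, {"dx": 0, "dy": 0, "dz": 0, "rx": 0, "ry": 0, "rz": 0, "hand": 0.3}, {"dx": 0, "dy": 0, "dz": 0, "rx": 0, "ry": 0, "rz": 0, "hand": 0.3}]}}

```text
time_s: 14.68
ee_pos: [0.531, -0.1854, 0.1629]
tcp_rot: [0.994, 0.109, -0.001, -0.001]
force: [0.5, 0.5, -3.0]
opening: 0.0498
```

{"method": "carry_out", "body": {"commands": [{"dx": 0, "dy": -0.001, "dz": -0.03, "rx": 0, "ry": 0, "rz": 0, "hand": 0.3}, {"dx": 0, "dy": 0, "dz": -0.035, "rx": 0, "ry": 0, "rz": 0, "hand": 0.3}, {"dx": 0, "dy": 0, "dz": -0.03, "rx": 0, "ry": 0, "rz": 0, "hand": 0.3}, {"dx": 0, "dy": 0, "dz": -0.02, "rx": 0, "ry": 0, "rz": 0, "hand": 0.3}, {"dx": 0, "dy": 0, "dz": -0.007, "rx": 0, "ry": 0, "rz": 0, "hand": 0.3}, {"dx": 0, "dy": 0, "dz": -0.003, "rx": 0, "ry": 0, "rz": 0, "hand": 0.3}, {"dx": 0, "dy": 0, "dz": -0.001, "rx": 0, "ry": 0, "rz": 0, "hand": 0.3}, {"dx": 0, "dy": 0, "dz": 0, "rx": 0, "ry": 0, "rz": 0, "hand": 0.3}, {"dx": 0, "dy": 0, "dz": 0, "rx": 0, "ry": 0, "rz": 0, "hand": 0.3}]}}

```text
time_s: 15.8
ee_pos: [0.5322, -0.1874, 0.0391]
tcp_rot: [0.994, 0.109, 0.0, 0.0]
force: [0.7, 0.6, -3.0]
opening: 0.0497
```

{"method": "carry_out", "body": {"commands": [{"dx": 0, "dy": 0, "dz": -0.001, "rx": 0, "ry": 0, "rz": 0, "hand": 0.3}, {"dx": 0, "dy": 0, "dz": -0.001, "rx": 0, "ry": 0, "rz": 0, "hand": 0.3}, {"dx": 0, "dy": 0, "dz": 0, "rx": 0, "ry": 0, "rz": 0, "hand": 0.3}]}}

```text
time_s: 16.18
ee_pos: [0.5317, -0.1871, 0.0363]
tcp_rot: [0.994, 0.109, -0.0, -0.0]
force: [-0.3, 0.7, -2.7]
opening: 0.0498
```

{"method": "carry_out", "body": {"commands": [{"dx": 0, "dy": 0, "dz": -0.001, "rx": 0, "ry": 0, "rz": 0, "hand": 0.3}, {"dx": 0, "dy": 0, "dz": -0.001, "rx": 0, "ry": 0, "rz": 0, "hand": 0.3}, {"dx": 0, "dy": 0, "dz": 0, "rx": 0, "ry": 0, "rz": 0, "hand": 0.3}]}}

```text
time_s: 16.55
ee_pos: [0.5319, -0.1873, 0.0352]
tcp_rot: [0.994, 0.109, -0.0, -0.0]
force: [-3.1, 1.1, 4.4]
opening: 0.0499
```

{"method": "carry_out", "body": {"commands": [{"dx": 0, "dy": 0, "dz": 0, "rx": 0, "ry": 0, "rz": 0, "hand": 0.65}, {"dx": 0, "dy": 0, "dz": 0, "rx": 0, "ry": 0, "rz": 0, "hand": 0.8}, {"dx": 0, "dy": 0, "dz": 0, "rx": 0, "ry": 0, "rz": 0, "hand": 0.8}, {"dx": 0, "dy": 0, "dz": 0, "rx": 0, "ry": 0, "rz": 0, "hand": 0.8}, {"dx": 0, "dy": 0, "dz": 0.02, "rx": 0, "ry": 0, "rz": 0, "hand": 0.8}, {"dx": 0, "dy": 0, "dz": 0.04, "rx": 0, "ry": 0, "rz": 0, "hand": 0.8}, {"dx": 0, "dy": 0, "dz": 0.04, "rx": 0, "ry": 0, "rz": 0, "hand": 0.8}, {"dx": 0, "dy": 0, "dz": 0.03, "rx": 0, "ry": 0, "rz": 0, "hand": 0.8}, {"dx": 0, "dy": 0, "dz": 0, "rx": 0, "ry": 0, "rz": 0, "hand": 0.8}]}}

```text
time_s: 17.68
ee_pos: [0.5337, -0.1883, 0.1686]
tcp_rot: [0.994, 0.109, 0.003, 0.002]
force: [-0.3, 0.6, -1.1]
opening: 0.0752
```

{"method": "carry_out", "body": {"commands": [{"dx": -0.0053, "dy": 0.0351, "dz": 0, "rx": 0, "ry": 0, "rz": -2.5, "hand": 0.8}, {"dx": -0.0053, "dy": 0.0351, "dz": 0, "rx": 0, "ry": 0, "rz": -2.5, "hand": 0.8}, {"dx": -0.0053, "dy": 0.0351, "dz": 0, "rx": 0, "ry": 0, "rz": -2.5, "hand": 0.8}, {"dx": -0.0053, "dy": 0.0351, "dz": 0, "rx": 0, "ry": 0, "rz": -2.5, "hand": 0.8}, {"dx": -0.0053, "dy": 0.0351, "dz": 0, "rx": 0, "ry": 0, "rz": -2.5, "hand": 0.8}, {"dx": -0.0053, "dy": 0.0351, "dz": 0, "rx": 0, "ry": 0, "rz": -2.5, "hand": 0.8}, {"dx": -0.0053, "dy": 0.0351, "dz": 0, "rx": 0, "ry": 0, "rz": -2.5, "hand": 0.8}, {"dx": -0.0053, "dy": 0.0351, "dz": 0, "rx": 0, "ry": 0, "rz": -2.5, "hand": 0.8}, {"dx": -0.0053, "dy": 0.0351, "dz": 0, "rx": 0, "ry": 0, "rz": -2.5, "hand": 0.8}, {"dx": -0.0053, "dy": 0.0351, "dz": 0, "rx": 0, "ry": 0, "rz": -2.4, "hand": 0.8}, {"dx": 0, "dy": 0, "dz": 0, "rx": 0, "ry": 0, "rz": 0, "hand": 0.8}, {"dx": 0, "dy": 0, "dz": 0, "rx": 0, "ry": 0, "rz": 0, "hand": 0.8}]}}

```text
time_s: 19.18
ee_pos: [0.4784, 0.1633, 0.1636]
tcp_rot: [0.994, -0.108, -0.001, 0.0]
force: [0.2, -1.1, -0.0]
opening: 0.0751
```

```bash
cat > look.py <<'E'
from h import *
import sys
T=cams.snapshot('top');S=cams.snapshot('scene')
a=T[130:310,110:460];b=S[150:310,90:450]
o=np.vstack([cv2.resize(a,(560,288)),cv2.resize(b,(560,250))]);cv2.imwrite(f'pics/{sys.argv[1]}.png',o[:,:,::-1])
for n,I in(('top',T),('scene',S)):
  for c in('green','red','yellow','blue'):
    for A,ce,bb in blobs(I,c,120)[1]:
      if A>150: 
        p=plane(n,[ce],.078)[0][:2]
        if .4<p[0]<.6 and -.4<p[1]<.35: print(n,c,A,ce,p.round(4))
s=get_state();print(s['ee_pos'],s['force'])
E
python3 look.py d4
```

```text
top green 397 [330.2 197.5] [ 0.515  -0.1114]
top red 445 [364.9 191. ] [ 0.5323 -0.1895]
top yellow 302 [209.6 210.5] [0.4775 0.1566]
top blue 412 [240.7 217.4] [0.4639 0.0869]
scene green 346 [233.6 212.8] [ 0.5174 -0.112 ]
scene red 322 [266.7 191.1] [ 0.4292 -0.0542]
scene red 379 [199.2 212.8] [ 0.5356 -0.1891]
scene yellow 383 [354.4 221.7] [0.4816 0.1633]
scene blue 361 [322.1 211.8] [0.4673 0.0863]
[0.47875448 0.16286979 0.16402147] [ 0.52374097 -0.38139917  0.67629248]
```

View pics/d4.png

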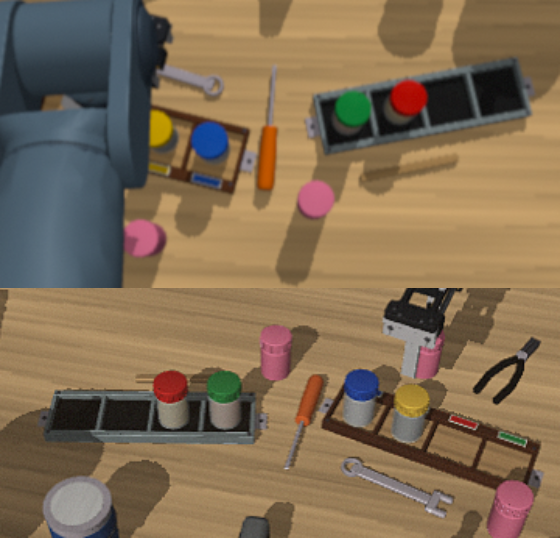

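Red (scene crop 171,400) stands in the second pocket, next to green. Now yellow.

{"method": "carry_out", "body": {"commands": [{"dx": 0.001, "dy": 0.0015, "dz": -0.035, "rx": 0, "ry": 0, "rz": 0, "hand": 0.8}, {"dx": 0, "dy": 0, "dz": -0.03, "rx": 0, "ry": 0, "rz": 0, "hand": 0.8}, {"dx": 0, "dy": 0, "dz": -0.025, "rx": 0, "ry": 0, "rz": 0, "hand": 0.8}, {"dx": 0, "dy": 0, "dz": -0.025, "rx": 0, "ry": 0, "rz": 0, "hand": 0.8}, {"dx": 0, "dy": 0, "dz": -0.015, "rx": 0, "ry": 0, "rz": 0, "hand": 0.8}, {"dx": 0, "dy": 0, "dz": 0, "rx": 0, "ry": 0, "rz": 0, "hand": 0.8}, {"dx": 0, "dy": 0, "dz": 0, "rx": 0, "ry": 0, "rz": 0, "hand": 0.5}, {"dx": 0, "dy": 0, "dz": 0, "rx": 0, "ry": 0, "rz": 0, "hand": 0.4}, {"dx": 0, "dy": 0, "dz": 0, "rx": 0, "ry": 0, "rz": 0, "hand": 0.3}, {"dx": 0, "dy": 0, "dz": 0, "rx": 0, "ry": 0, "rz": 0, "hand": 0.3}, {"dx": 0, "dy": 0, "dz": 0, "rx": 0, "ry": 0, "rz": 0, "hand": 0.3}, {"dx": 0, "dy": 0, "dz": 0, "rx": 0, "ry": 0, "rz": 0, "hand": 0.3}]}}

```text
time_s: 20.78
ee_pos: [0.48, 0.1654, 0.0351]
tcp_rot: [0.994, -0.108, 0.0, -0.0]
force: [-3.2, -0.4, 6.8]
opening: 0.0497
```

{"method": "carry_out", "body": {"commands": [{"dx": 0, "dy": 0, "dz": 0.02, "rx": 0, "ry": 0, "rz": 0, "hand": 0.3}, {"dx": 0, "dy": 0, "dz": 0.035, "rx": 0, "ry": 0, "rz": 0, "hand": 0.3}, {"dx": 0, "dy": 0, "dz": 0.04, "rx": 0, "ry": 0, "rz": 0, "hand": 0.3}, {"dx": 0, "dy": 0, "dz": 0.035, "rx": 0, "ry": 0, "rz": 0, "hand": 0.3}, {"dx": 0, "dy": 0, "dz": 0, "rx": 0, "ry": 0, "rz": 0, "hand": 0.3}, {"dx": 0, "dy": 0, "dz": 0, "rx": 0, "ry": 0, "rz": 0, "hand": 0.3}]}}

```text
time_s: 21.52
ee_pos: [0.4786, 0.1651, 0.1625]
tcp_rot: [0.994, -0.108, -0.001, 0.0]
force: [0.2, 0.9, -2.6]
opening: 0.0495
```

{"method": "carry_out", "body": {"commands": [{"dx": 0.005, "dy": -0.015, "dz": 0, "rx": 0, "ry": 0, "rz": 1.8, "hand": 0.3}, {"dx": 0.005, "dy": -0.03, "dz": 0, "rx": 0, "ry": 0, "rz": 1.8, "hand": 0.3}, {"dx": 0.005, "dy": -0.036, "dz": 0, "rx": 0, "ry": 0, "rz": 1.8, "hand": 0.3}, {"dx": 0.005, "dy": -0.036, "dz": 0, "rx": 0, "ry": 0, "rz": 1.8, "hand": 0.3}, {"dx": 0.005, "dy": -0.036, "dz": 0, "rx": 0, "ry": 0, "rz": 1.8, "hand": 0.3}, {"dx": 0.005, "dy": -0.036, "dz": 0, "rx": 0, "ry": 0, "rz": 1.8, "hand": 0.3}, {"dx": 0.005, "dy": -0.036, "dz": 0, "rx": 0, "ry": 0, "rz": 1.8, "hand": 0.3}, {"dx": 0.005, "dy": -0.036, "dz": 0, "rx": 0, "ry": 0, "rz": 1.8, "hand": 0.3}, {"dx": 0.005, "dy": -0.036, "dz": 0, "rx": 0, "ry": 0, "rz": 1.8, "hand": 0.3}, {"dx": 0.005, "dy": -0.036, "dz": 0, "rx": 0, "ry": 0, "rz": 1.8, "hand": 0.3}, {"dx": 0.005, "dy": -0.036, "dz": 0, "rx": 0, "ry": 0, "rz": 1.8, "hand": 0.3}, {"dx": 0.005, "dy": -0.03, "dz": 0, "rx": 0, "ry": 0, "rz": 1.8, "hand": 0.3}, {"dx": 0.005, "dy": -0.02, "dz": 0, "rx": 0, "ry": 0, "rz": 1.8, "hand": 0.3}, {"dx": 0.003, "dy": -0.009, "dz": 0, "rx": 0, "ry": 0, "rz": 1.5, "hand": 0.3}, {"dx": 0, "dy": 0, "dz": 0, "rx": 0, "ry": 0, "rz": 0, "hand": 0.3}, {"dx": 0, "dy": 0, "dz": 0, "rx": 0, "ry": 0, "rz": 0, "hand": 0.3}]}}

```text
time_s: 23.52
ee_pos: [0.5474, -0.2617, 0.1637]
tcp_rot: [0.994, 0.109, -0.0, -0.001]
force: [-0.4, -0.1, -1.8]
opening: 0.0495
```

{"method": "carry_out", "body": {"commands": [{"dx": 0, "dy": 0, "dz": -0.03, "rx": 0, "ry": 0, "rz": 0, "hand": 0.3}, {"dx": 0, "dy": 0, "dz": -0.035, "rx": 0, "ry": 0, "rz": 0, "hand": 0.3}, {"dx": 0, "dy": 0, "dz": -0.03, "rx": 0, "ry": 0, "rz": 0, "hand": 0.3}, {"dx": 0, "dy": 0, "dz": -0.02, "rx": 0, "ry": 0, "rz": 0, "hand": 0.3}, {"dx": 0, "dy": 0, "dz": -0.007, "rx": 0, "ry": 0, "rz": 0, "hand": 0.3}, {"dx": 0, "dy": 0, "dz": -0.003, "rx": 0, "ry": 0, "rz": 0, "hand": 0.3}, {"dx": 0, "dy": 0, "dz": -0.001, "rx": 0, "ry": 0, "rz": 0, "hand": 0.3}, {"dx": 0, "dy": 0, "dz": -0.001, "rx": 0, "ry": 0, "rz": 0, "hand": 0.3}, {"dx": 0, "dy": 0, "dz": -0.001, "rx": 0, "ry": 0, "rz": 0, "hand": 0.3}, {"dx": 0, "dy": 0, "dz": 0, "rx": 0, "ry": 0, "rz": 0, "hand": 0.3}]}}

```text
time_s: 24.78
ee_pos: [0.5478, -0.2627, 0.0366]
tcp_rot: [0.994, 0.109, 0.0, 0.0]
force: [0.9, -0.4, -1.9]
opening: 0.0497
```

{"method": "carry_out", "body": {"commands": [{"dx": 0, "dy": 0, "dz": -0.001, "rx": 0, "ry": 0, "rz": 0, "hand": 0.3}, {"dx": 0, "dy": 0, "dz": -0.001, "rx": 0, "ry": 0, "rz": 0, "hand": 0.3}, {"dx": 0, "dy": 0, "dz": 0, "rx": 0, "ry": 0, "rz": 0, "hand": 0.3}]}}

```text
time_s: 25.15
ee_pos: [0.5479, -0.2628, 0.0352]
tcp_rot: [0.994, 0.109, -0.0, 0.0]
force: [-3.2, 1.4, 5.0]
opening: 0.05
```

{"method": "carry_out", "body": {"commands": [{"dx": 0, "dy": 0, "dz": 0, "rx": 0, "ry": 0, "rz": 0, "hand": 0.65}, {"dx": 0, "dy": 0, "dz": 0, "rx": 0, "ry": 0, "rz": 0, "hand": 0.8}, {"dx": 0, "dy": 0, "dz": 0, "rx": 0, "ry": 0, "rz": 0, "hand": 0.8}, {"dx": 0, "dy": 0, "dz": 0, "rx": 0, "ry": 0, "rz": 0, "hand": 0.8}, {"dx": 0, "dy": 0, "dz": 0.02, "rx": 0, "ry": 0, "rz": 0, "hand": 0.8}, {"dx": 0, "dy": 0, "dz": 0.04, "rx": 0, "ry": 0, "rz": 0, "hand": 0.8}, {"dx": 0, "dy": 0, "dz": 0.04, "rx": 0, "ry": 0, "rz": 0, "hand": 0.8}, {"dx": 0, "dy": 0, "dz": 0.03, "rx": 0, "ry": 0, "rz": 0, "hand": 0.8}, {"dx": 0, "dy": 0, "dz": 0, "rx": 0, "ry": 0, "rz": 0, "hand": 0.8}]}}

```text
time_s: 26.28
ee_pos: [0.5497, -0.264, 0.1688]
tcp_rot: [0.994, 0.109, 0.003, 0.003]
force: [-1.1, 0.1, 0.2]
opening: 0.0753
```

{"method": "carry_out", "body": {"commands": [{"dx": -0.0083, "dy": 0.035, "dz": 0, "rx": 0, "ry": 0, "rz": -2.5, "hand": 0.8}, {"dx": -0.0083, "dy": 0.035, "dz": 0, "rx": 0, "ry": 0, "rz": -2.5, "hand": 0.8}, {"dx": -0.0083, "dy": 0.035, "dz": 0, "rx": 0, "ry": 0, "rz": -2.5, "hand": 0.8}, {"dx": -0.0083, "dy": 0.035, "dz": 0, "rx": 0, "ry": 0, "rz": -2.5, "hand": 0.8}, {"dx": -0.0083, "dy": 0.035, "dz": 0, "rx": 0, "ry": 0, "rz": -2.5, "hand": 0.8}, {"dx": -0.0083, "dy": 0.035, "dz": 0, "rx": 0, "ry": 0, "rz": -2.5, "hand": 0.8}, {"dx": -0.0083, "dy": 0.035, "dz": 0, "rx": 0, "ry": 0, "rz": -2.5, "hand": 0.8}, {"dx": -0.0083, "dy": 0.035, "dz": 0, "rx": 0, "ry": 0, "rz": -2.5, "hand": 0.8}, {"dx": -0.0083, "dy": 0.035, "dz": 0, "rx": 0, "ry": 0, "rz": -2.5, "hand": 0.8}, {"dx": -0.0083, "dy": 0.035, "dz": 0, "rx": 0, "ry": 0, "rz": -2.4, "hand": 0.8}, {"dx": 0, "dy": 0, "dz": 0, "rx": 0, "ry": 0, "rz": 0, "hand": 0.8}, {"dx": 0, "dy": 0, "dz": 0, "rx": 0, "ry": 0, "rz": 0, "hand": 0.8}]}}

```text
time_s: 27.78
ee_pos: [0.4645, 0.0868, 0.1638]
tcp_rot: [0.994, -0.108, -0.001, 0.0]
force: [-0.1, -0.8, 0.4]
opening: 0.0755
```

```bash
python3 look.py d5
```

```text
top green 396 [330.2 197.5] [ 0.515  -0.1114]
top red 443 [364.9 190.9] [ 0.5325 -0.1895]
top yellow 450 [398.3 185. ] [ 0.5485 -0.2654]
scene green 344 [233.5 212.7] [ 0.5171 -0.1124]
scene red 342 [266.7 190.7] [ 0.4278 -0.0545]
scene red 380 [199.  212.8] [ 0.5357 -0.1896]
scene yellow 366 [165.6 212.3] [ 0.5519 -0.2652]
scene blue 358 [322.  211.8] [0.4674 0.086 ]
[0.46488451 0.08641002 0.16412648] [-1.04564992 -0.11218534 -0.43168639]
```

View pics/d5.png

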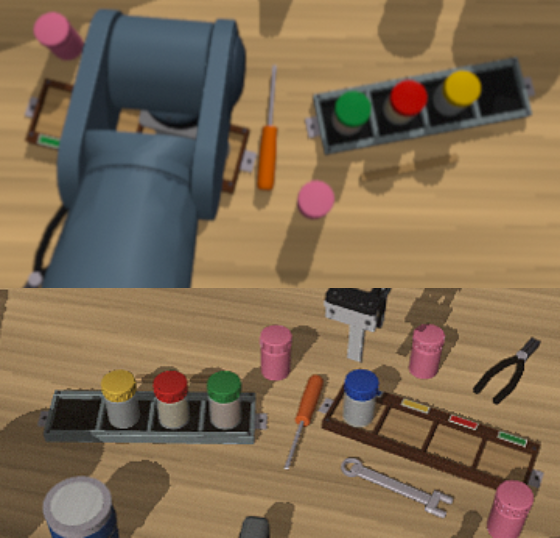

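Yellow (scene crop 119,400) is upright in the third pocket. Last is blue.

{"method": "carry_out", "body": {"commands": [{"dx": 0, "dy": 0.001, "dz": -0.035, "rx": 0, "ry": 0, "rz": 0, "hand": 0.8}, {"dx": 0, "dy": 0, "dz": -0.03, "rx": 0, "ry": 0, "rz": 0, "hand": 0.8}, {"dx": 0, "dy": 0, "dz": -0.025, "rx": 0, "ry": 0, "rz": 0, "hand": 0.8}, {"dx": 0, "dy": 0, "dz": -0.025, "rx": 0, "ry": 0, "rz": 0, "hand": 0.8}, {"dx": 0, "dy": 0, "dz": -0.015, "rx": 0, "ry": 0, "rz": 0, "hand": 0.8}, {"dx": 0, "dy": 0, "dz": 0, "rx": 0, "ry": 0, "rz": 0, "hand": 0.8}, {"dx": 0, "dy": 0, "dz": 0, "rx": 0, "ry": 0, "rz": 0, "hand": 0.5}, {"dx": 0, "dy": 0, "dz": 0, "rx": 0, "ry": 0, "rz": 0, "hand": 0.4}, {"dx": 0, "dy": 0, "dz": 0, "rx": 0, "ry": 0, "rz": 0, "hand": 0.3}, {"dx": 0, "dy": 0, "dz": 0, "rx": 0, "ry": 0, "rz": 0, "hand": 0.3}, {"dx": 0, "dy": 0, "dz": 0, "rx": 0, "ry": 0, "rz": 0, "hand": 0.3}, {"dx": 0, "dy": 0, "dz": 0, "rx": 0, "ry": 0, "rz": 0, "hand": 0.3}]}}

```text
time_s: 29.38
ee_pos: [0.465, 0.0884, 0.0351]
tcp_rot: [0.994, -0.108, 0.0, -0.0]
force: [-2.5, -0.9, 6.9]
opening: 0.0494
```

{"method": "carry_out", "body": {"commands": [{"dx": 0, "dy": 0, "dz": 0.02, "rx": 0, "ry": 0, "rz": 0, "hand": 0.3}, {"dx": 0, "dy": 0, "dz": 0.035, "rx": 0, "ry": 0, "rz": 0, "hand": 0.3}, {"dx": 0, "dy": 0, "dz": 0.04, "rx": 0, "ry": 0, "rz": 0, "hand": 0.3}, {"dx": 0, "dy": 0, "dz": 0.035, "rx": 0, "ry": 0, "rz": 0, "hand": 0.3}, {"dx": 0, "dy": 0, "dz": 0, "rx": 0, "ry": 0, "rz": 0, "hand": 0.3}, {"dx": 0, "dy": 0, "dz": 0, "rx": 0, "ry": 0, "rz": 0, "hand": 0.3}]}}

```text
time_s: 30.12
ee_pos: [0.4636, 0.0883, 0.1625]
tcp_rot: [0.994, -0.108, -0.001, 0.0]
force: [-1.2, 0.4, -3.1]
opening: 0.0494
```

{"method": "carry_out", "body": {"commands": [{"dx": 0.0075, "dy": -0.015, "dz": 0, "rx": 0, "ry": 0, "rz": 1.8, "hand": 0.3}, {"dx": 0.0075, "dy": -0.03, "dz": 0, "rx": 0, "ry": 0, "rz": 1.8, "hand": 0.3}, {"dx": 0.0075, "dy": -0.036, "dz": 0, "rx": 0, "ry": 0, "rz": 1.8, "hand": 0.3}, {"dx": 0.0075, "dy": -0.036, "dz": 0, "rx": 0, "ry": 0, "rz": 1.8, "hand": 0.3}, {"dx": 0.0075, "dy": -0.036, "dz": 0, "rx": 0, "ry": 0, "rz": 1.8, "hand": 0.3}, {"dx": 0.0075, "dy": -0.036, "dz": 0, "rx": 0, "ry": 0, "rz": 1.8, "hand": 0.3}, {"dx": 0.0075, "dy": -0.036, "dz": 0, "rx": 0, "ry": 0, "rz": 1.8, "hand": 0.3}, {"dx": 0.0075, "dy": -0.036, "dz": 0, "rx": 0, "ry": 0, "rz": 1.8, "hand": 0.3}, {"dx": 0.0075, "dy": -0.036, "dz": 0, "rx": 0, "ry": 0, "rz": 1.8, "hand": 0.3}, {"dx": 0.0075, "dy": -0.036, "dz": 0, "rx": 0, "ry": 0, "rz": 1.8, "hand": 0.3}, {"dx": 0.0075, "dy": -0.036, "dz": 0, "rx": 0, "ry": 0, "rz": 1.8, "hand": 0.3}, {"dx": 0.0075, "dy": -0.03, "dz": 0, "rx": 0, "ry": 0, "rz": 1.8, "hand": 0.3}, {"dx": 0.0075, "dy": -0.02, "dz": 0, "rx": 0, "ry": 0, "rz": 1.8, "hand": 0.3}, {"dx": 0.002, "dy": -0.008, "dz": 0, "rx": 0, "ry": 0, "rz": 1.5, "hand": 0.3}, {"dx": 0, "dy": 0, "dz": 0, "rx": 0, "ry": 0, "rz": 0, "hand": 0.3}, {"dx": 0, "dy": 0, "dz": 0, "rx": 0, "ry": 0, "rz": 0, "hand": 0.3}]}}

```text
time_s: 32.12
ee_pos: [0.5639, -0.3376, 0.1637]
tcp_rot: [0.994, 0.109, -0.0, -0.001]
force: [-0.2, 0.4, -2.3]
opening: 0.0496
```

{"method": "carry_out", "body": {"commands": [{"dx": 0, "dy": 0, "dz": -0.03, "rx": 0, "ry": 0, "rz": 0, "hand": 0.3}, {"dx": 0, "dy": 0, "dz": -0.035, "rx": 0, "ry": 0, "rz": 0, "hand": 0.3}, {"dx": 0, "dy": 0, "dz": -0.03, "rx": 0, "ry": 0, "rz": 0, "hand": 0.3}, {"dx": 0, "dy": 0, "dz": -0.02, "rx": 0, "ry": 0, "rz": 0, "hand": 0.3}, {"dx": 0, "dy": 0, "dz": -0.007, "rx": 0, "ry": 0, "rz": 0, "hand": 0.3}, {"dx": 0, "dy": 0, "dz": -0.003, "rx": 0, "ry": 0, "rz": 0, "hand": 0.3}, {"dx": 0, "dy": 0, "dz": -0.001, "rx": 0, "ry": 0, "rz": 0, "hand": 0.3}, {"dx": 0, "dy": 0, "dz": -0.001, "rx": 0, "ry": 0, "rz": 0, "hand": 0.3}, {"dx": 0, "dy": 0, "dz": -0.001, "rx": 0, "ry": 0, "rz": 0, "hand": 0.3}, {"dx": 0, "dy": 0, "dz": 0, "rx": 0, "ry": 0, "rz": 0, "hand": 0.3}]}}

```text
time_s: 33.38
ee_pos: [0.5643, -0.3388, 0.0366]
tcp_rot: [0.994, 0.109, 0.0, 0.0]
force: [0.3, 0.1, -2.8]
opening: 0.0499
```

{"method": "carry_out", "body": {"commands": [{"dx": 0, "dy": 0, "dz": -0.001, "rx": 0, "ry": 0, "rz": 0, "hand": 0.3}, {"dx": 0, "dy": 0, "dz": -0.001, "rx": 0, "ry": 0, "rz": 0, "hand": 0.3}, {"dx": 0, "dy": 0, "dz": 0, "rx": 0, "ry": 0, "rz": 0, "hand": 0.3}]}}

```text
time_s: 33.75
ee_pos: [0.5644, -0.3388, 0.0351]
tcp_rot: [0.994, 0.109, -0.0, 0.0]
force: [-3.1, 1.8, 3.1]
opening: 0.0496
```

Seated. Release, rise and clear the view.

{"method": "carry_out", "body": {"commands": [{"dx": 0, "dy": 0, "dz": 0, "rx": 0, "ry": 0, "rz": 0, "hand": 0.65}, {"dx": 0, "dy": 0, "dz": 0, "rx": 0, "ry": 0, "rz": 0, "hand": 0.8}, {"dx": 0, "dy": 0, "dz": 0, "rx": 0, "ry": 0, "rz": 0, "hand": 0.8}, {"dx": 0, "dy": 0, "dz": 0, "rx": 0, "ry": 0, "rz": 0, "hand": 0.8}, {"dx": 0, "dy": 0, "dz": 0.02, "rx": 0, "ry": 0, "rz": 0, "hand": 0.8}, {"dx": 0, "dy": 0, "dz": 0.04, "rx": 0, "ry": 0, "rz": 0, "hand": 0.8}, {"dx": 0, "dy": 0, "dz": 0.04, "rx": 0, "ry": 0, "rz": 0, "hand": 0.8}, {"dx": 0, "dy": 0, "dz": 0.04, "rx": 0, "ry": 0, "rz": 0, "hand": 0.8}, {"dx": 0, "dy": 0.035, "dz": 0.02, "rx": 0, "ry": 0, "rz": 0, "hand": 0.8}, {"dx": -0.006, "dy": 0.04, "dz": 0, "rx": 0, "ry": 0, "rz": 0, "hand": 0.8}, {"dx": -0.006, "dy": 0.04, "dz": 0, "rx": 0, "ry": 0, "rz": 0, "hand": 0.8}, {"dx": -0.006, "dy": 0.04, "dz": 0, "rx": 0, "ry": 0, "rz": 0, "hand": 0.8}, {"dx": -0.006, "dy": 0.04, "dz": 0, "rx": 0, "ry": 0, "rz": 0, "hand": 0.8}, {"dx": -0.006, "dy": 0.04, "dz": 0, "rx": 0, "ry": 0, "rz": 0, "hand": 0.8}, {"dx": -0.006, "dy": 0.04, "dz": 0, "rx": 0, "ry": 0, "rz": 0, "hand": 0.8}, {"dx": -0.006, "dy": 0.04, "dz": 0, "rx": 0, "ry": 0, "rz": 0, "hand": 0.8}, {"dx": -0.006, "dy": 0.04, "dz": 0, "rx": 0, "ry": 0, "rz": 0, "hand": 0.8}, {"dx": -0.006, "dy": 0.04, "dz": 0, "rx": 0, "ry": 0, "rz": 0, "hand": 0.8}, {"dx": 0, "dy": 0, "dz": 0, "rx": 0, "ry": 0, "rz": 0, "hand": 0.8}, {"dx": 0, "dy": 0, "dz": 0, "rx": 0, "ry": 0, "rz": 0, "hand": 0.8}]}}

```text
time_s: 36.25
ee_pos: [0.5107, 0.0558, 0.1954]
tcp_rot: [0.994, 0.109, 0.001, 0.0]
force: [0.6, 0.6, -0.8]
opening: 0.075
```

```bash
python3 look.py d6
python3 - <<'E'
from h import *
S=cams.snapshot('scene')[185:260,105:275]
cv2.imwrite('pics/d7.png',cv2.resize(S,None,fx=4.6,fy=4.6,interpolation=cv2.INTER_CUBIC)[:,:,::-1])
E
```

```text
top green 400 [330.2 197.6] [ 0.5147 -0.1114]
top red 444 [364.9 191. ] [ 0.5323 -0.1895]
top yellow 449 [398.2 185. ] [ 0.5485 -0.2652]
top blue 421 [431.1 178.8] [ 0.5653 -0.3406]
scene green 346 [233.6 212.8] [ 0.5174 -0.112 ]
scene red 331 [266.9 190.9] [ 0.4284 -0.0539]
scene red 383 [199.  212.8] [ 0.5357 -0.1896]
scene yellow 369 [165.6 212.2] [ 0.5516 -0.2653]
scene blue 349 [132.1 211.8] [ 0.5683 -0.3417]
[0.51067241 0.05528181 0.19500175] [-0.34497784  0.37813658  0.25218873]
```

View pics/d6.png

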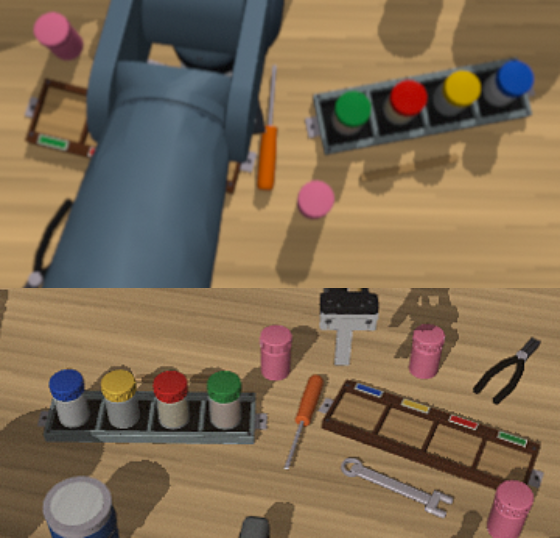

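View pics/d7.png

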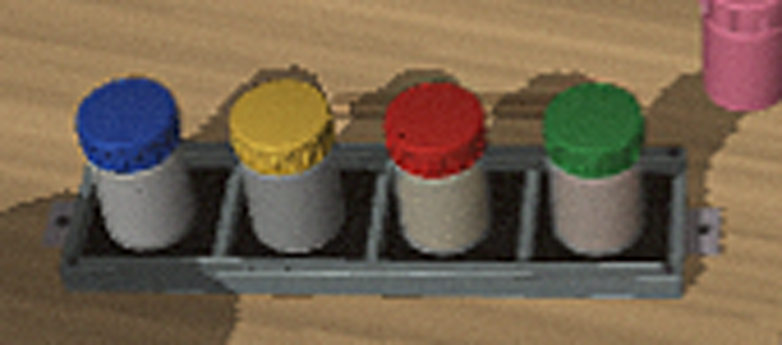

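All four jars stand upright with their bases inside their pockets. In the crop, green is at x≈597, red 440, yellow 292 and blue 145; seen from the robot that is green, red, yellow, blue from left to right. The gripper is open and clear, and the pink jars haven't moved.

```bash
python3 -c "
from rig import job
print(job.job_done())"
```

```text
the job is handed in; nothing more can be done
None
```

I moved the four jars one at a time from the old rack to the new grey rack and handed the job in at about 36 s. From the robot's left to right the new rack now holds green, red, yellow, blue, the same order as before.

- **Placing:** each jar was lowered until the force reading showed it touching the floor. All four touched down at the same tool height (35 mm), the height they were gripped at, before I released them.
- **Last pictures:** all four jars are upright, with their bases inside their pockets. The lid centres are within about 4 mm of where I aimed in both cameras.
- **Disagreement:** the two cameras differ by a steady 2–3 mm in x. That is close to the stated calibration error and small next to the 11 mm of slack around each jar in its pocket.
- **Other checks:** the force readings at the end of each move stayed under 10 N. The pink look-alikes are where they were, and the gripper finished open and away from everything.
- **Refused call:** my first move call was refused because its rows left out some numbers. Nothing moved, and I sent it again with every number filled in.

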